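# Snap the cover home on a rubber-mounted control box

## Robot

A 6-joint arm with a two-finger parallel gripper is mounted at the origin on a cart in front of the work surface, level with it; the furniture and walls round the work are solid. World frame = base frame: x ahead of the robot, y to its left, z up, the work surface at z = 0. Lengths are in m, angles in rad, forces in N, time in s.
With the tool pointing down it reaches from about 0.375 to 0.75 m from the base axis. Payload 9 kg.
Tool frame: the origin (TCP) lies midway between the tips of the shut fingers; the grasp point (between the pads) lies 19 mm behind it (r.grasp_offset is the distance from the TCP to the grasp point, in m); z points along the fingers, y is the line along which they close (so a half turn about z gives the same grasp; the last joint's range is limited). The gripper opens to 85 mm and grips with 20 to 120 N. Pads are 22 mm wide; open, the fingers measure 114 mm over their backs; the gripper's body (76 mm by 85 mm) begins 54 mm behind the grasp point. The pads swing forward as they close: fully open they stand 13 mm farther back than shut.
Start: joints at [1.069, 0.104, 0.097, 1.564, 0, 1.353], TCP at [0.168, 0.576, 0.231] pointing down, gripper open.
Joint ranges: [-2.99, 2.99], [-0.84, 1.86], [-1.1, 1.16], [-1.84, 2.11], [-1.51, 1.56], [-3.14, 3.14]. Speed limits (rad/s): [2.22, 2.22, 2.57, 3.14, 3.14, 3.14].

## Interface

Orientations are given as a rotation vector (axis times angle).
In Python, from rig import r, imaging gives the robot as it stands.
- The arm moves only by the shell command python3 -m inch 'ROWS' [FORCE]. ROWS is text: rows parted by semicolons, each of 7 numbers parted by spaces: the opening, from -1 (shut) to 1 (fully open), then the shift along the world's x, y, z in units of 50 mm (1.0 is 50 mm), then the turn, a rotation vector about the world's x, y, z in units of 6 degrees (1.0 is 6 degrees). In form: grip dx dy dz ax ay az; .... A call has 1 to 12 rows; each row is the pose to reach, as a shift and turn from the pose commanded when the call began; what a row does not reach only later rows make up. A row lasts 1/8 s, in which the tool goes at most 62.5 mm and 10.7 degrees, less where a joint would pass 70% of its speed; a pose out of reach is approached as far as the arm can. A call with a gripper value outside its range is refused whole. The fingers move at their own pace and stop on an object; FORCE is the grip in N (left out, the last holds). Time passes only in rows, so rows that repeat a pose let the fingers close. It gives the time, the measured TCP pose, the force, the opening and the grip force at its end, in the units of the state.
- r.observe(): the state, without advancing time (a new reading comes with each control period).
- imaging.camera(name): name is "scene" or "top" or "wrist"; returns the picture (420x560x3 uint8, red, green, blue); there is no depth.
- imaging.camera_params(name): a dict with "mtx" (3x3 intrinsics, pixels), "R" (3x3) and "t" (3): a world point X has camera coordinates R X + t; the wrist camera has in their place "tool_from_camera" (4x4, takes a point from camera to tool coordinates, whose origin is the TCP and whose axes are the flange's). Camera axes: x right, y down, z forward; pixel columns grow to the right and rows downward; lengths in m; the calibration is good to about 2 mm. A picture is of the moment at which its call begins: read the wrist's pose just before it. camera_params takes no time and is no camera call.
- r.close_job(): hands the job in; it is judged then, once.
The state is a dict: "clock": time; "joints": joint angles; "qd": joint speeds; "joint_torque": joint torques, N m; "tcp_pos": TCP position; "ee_rot": TCP orientation; "force": force on the tool from outside, world axes, zero at the start; "wrist_torque": the same for the moment, N m; "gripper_width": finger opening in m; "grip_force": force on a finger pad.
Only numpy, scipy, OpenCV 4.12 (cv2) and the standard library are available. Lean on these libraries where they do the work, as an engineer would, in place of code of your own. Each camera call takes 0.05 s, during which the arm holds its last target. There are 200 camera calls.

## Task

The cover of the control box has only been laid loosely on its four sprung catches and has been drawn out toward the cable-gland end. Slide it back until it meets the upright end stop, then press it down corner by corner, going round again if need be, until all four catches have snapped over its edge and it lies fully home on the box. Never press with more than about 25 N, which would crush the rubber feet under the box.

Things in the scene. Friction and masses are not known exactly. Their poses are not given: they have to be found in the camera images.
- cover: loose grey plastic cover, 0.10-0.21 kg. Origin: centre of underside; x along its 150 mm length, y its 110 mm width, z up. A 3 mm flange 150 x 110 carries a crown 136 x 96 whose top is 8 mm above the underside; across the crown's middle stands a rib, 8 mm in x, 60 mm in y, top 20 mm above the underside. Push it by the rib or edge; it slides with under 1.5 N.
- pad1 (a point): marked press point (20 mm dark disc) on the cover's crown top, at cover x +35, y +36 mm, 8 mm above the underside. Home when it is 8 mm over the rim. A press of 12 to 20 N here pushes the catch beside it aside (sometimes its neighbour too) and the corner drops. While other corners are still up it may sit 1 to 4 mm proud or lift out again: then press it again
- pad2 (a point): press point at cover x +35, y -36 mm, as pad1
- pad3 (a point): press point at cover x -35, y +36 mm, as pad1
- pad4 (a point): press point at cover x -35, y -36 mm, as pad1
- rim (a point): centre of the box's rim, level with the seat for the cover's underside. x points from the cable-gland end to the end stop, y across, z up. Open grey box 172 x 118 mm, 50 mm deep, rim 78 mm over the bench. It stands on soft rubber feet and gives way while a catch resists, so the snap must be felt. Side cheeks 14 mm high at y +-56 mm guide the cover, with 1 mm play each side
- stop (a point): middle of the upright end stop's inner face at its foot, at rim x +76.5 mm; the plate is 80 mm wide and rises 18 mm over the rim
- lip (a point): middle of the low front lip's inner face at its foot, at rim x -76.5 mm; 3 mm high, 60 mm wide. The cover drops in only between lip and stop (153 mm apart), with 3 mm of play
- nose (a point): tip of one of four equal sprung catches, at rim x +-35 mm, y +-52 mm (this one +35, +52), 4 mm over the rim. Their noses slope outward and up to 13 mm over the rim; the loose cover rests on the slopes 7 to 8 mm above its seat. They slip outward and snap back over the 3 mm flange. All four at once, pressed from the middle, take more than the feet can bear
- box (a joint): how far the box has sunk on its rubber feet, 0 at rest, growing downward, m; about 1500 N/m; at 0.018 m (27 N) the feet are crushed
Things that resemble listed ones, but are neither listed nor needed, are in the scene too. Of the things that look like the cover, the larger one is meant.

How it is judged:
By the outcome, as a careful person would: the job done as asked, in the order asked, and still so for the second after the job is handed in, with the robot touching nothing.
It also fails if it takes over 64 s, if anything falls off the work surface, if the arm or the gripper's body presses on something with over 40 N, if the wrist force passes 120 N, or if a joint passes its speed limit or range.

## Working session

There is one attempt and no reset: what is moved stays moved. The work goes in short steps, Python scripts to look and compute and a shell command to move; the robot and the scene stay as the last step left them, time stands still between calls to the robot, and variables do not carry over. Pictures are saved under pics/ and viewed, at most 10 in all, crops included, and the job is handed in when it is done.

```bash
ls; mkdir -p pics; python3 - <<'E'
from rig import r, imaging
import cv2, numpy as np
a=imaging.camera("scene"); b=imaging.camera("top")
cv2.imwrite("pics/scene0.png",a[:,:,::-1]); cv2.imwrite("pics/top0.png",b[:,:,::-1])
for n in("scene","top"): print(n,imaging.camera_params(n))
print(imaging.camera_params("wrist"))
print(r.observe(), r.grasp_offset)
E
```

```text
pics
scene {'mtx': array([[486.30953548,   0.        , 287.49284895],
       [  0.        , 486.30953548, 215.24686871],
       [  0.        ,   0.        ,   1.        ]]), 'R': array([[ 0.54569767, -0.83788386, -0.01283314],
       [-0.58009166, -0.36666222, -0.72735994],
       [ 0.60473773,  0.40436303, -0.68613615]]), 't': array([-0.3157048 ,  0.41096343,  0.56213387])}
top {'mtx': array([[463.39974153,   0.        , 283.5143609 ],
       [  0.        , 463.39974153, 207.78976833],
       [  0.        ,   0.        ,   1.        ]]), 'R': array([[-0.01465142, -0.99980898,  0.01293577],
       [-0.98190026,  0.01194337, -0.18902181],
       [ 0.18883121, -0.01547108, -0.98188768]]), 't': array([-0.00146261,  0.58708757,  0.80863608])}
{'mtx': array([[315.29783077,   0.        , 279.21008963],
       [  0.        , 315.29783077, 205.1276134 ],
       [  0.        ,   0.        ,   1.        ]]), 'tool_from_camera': array([[-1.44503200e-03, -9.64108765e-01, -2.65503674e-01,
         6.63123339e-02],
       [ 9.99998896e-01, -1.48543556e-03, -4.86206661e-05,
         6.16681317e-04]
[... 155 characters left out ...]
1.00000000e+00]])}
{'clock': 0.1, 'joints': array([1.06928403e+00, 1.04603524e-01, 9.65218508e-02, 1.56389130e+00,
       8.45676090e-06, 1.35311439e+00]), 'qd': array([-0.00021175, -0.00184088,  0.00026314,  0.00064673,  0.00088177,
       -0.00118696]), 'joint_torque': array([ 6.11438052e-03, -5.58202314e+01,  5.04725862e+01,  1.27932770e-02,
       -2.75320035e-04,  2.18737165e-05]), 'tcp_pos': array([0.1678503 , 0.57572948, 0.23060734]), 'ee_rot': array([-4.44284926e-01, -3.10959180e+00,  1.72514436e-03]), 'force': array([-1.27872486,  0.15891582, -0.20556439]), 'wrist_torque': array([-0.00985178, -0.00399525, -0.00806438]), 'grip_force': 0.0, 'gripper_width': 0.08565365014944744} 0.0187
```

View pics/scene0.png

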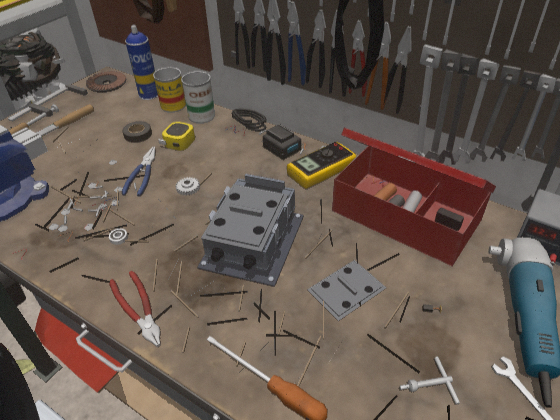

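View pics/top0.png

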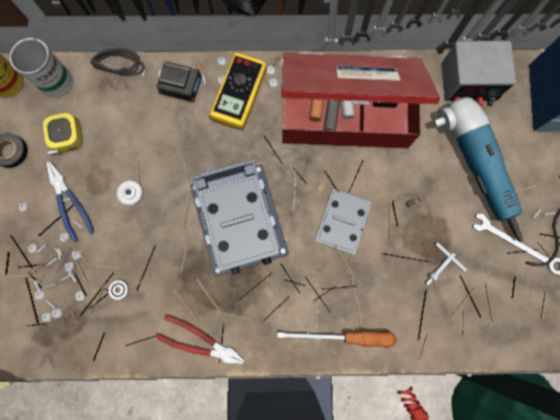

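The scene picture shows two cover-like things. One lies on the box at scene (250,215) / top (238,218). A smaller plate lies on the bench at scene (346,290) / top (345,221). The larger one on the box fits, since it has the end stop and cheeks around it; I'll confirm that in an enlarged crop.

```bash
python3 - <<'E'
import cv2
a=cv2.imread("pics/top0.png")[150:285,180:300]; b=cv2.imread("pics/scene0.png")[165:285,195:310]
a=cv2.resize(a,None,fx=4.4,fy=4.4,interpolation=cv2.INTER_CUBIC)
b=cv2.resize(b,None,fx=6,fy=6,interpolation=cv2.INTER_CUBIC)[:594]
cv2.imwrite("pics/top0c.png",a);
b=cv2.resize(cv2.imread("pics/scene0.png")[170:285,195:310],None,fx=5,fy=5,interpolation=cv2.INTER_CUBIC)
cv2.imwrite("pics/scene0c.png",b); print(a.shape,b.shape)
E
```

```text
(594, 528, 3) (575, 575, 3)
```

View pics/top0c.png

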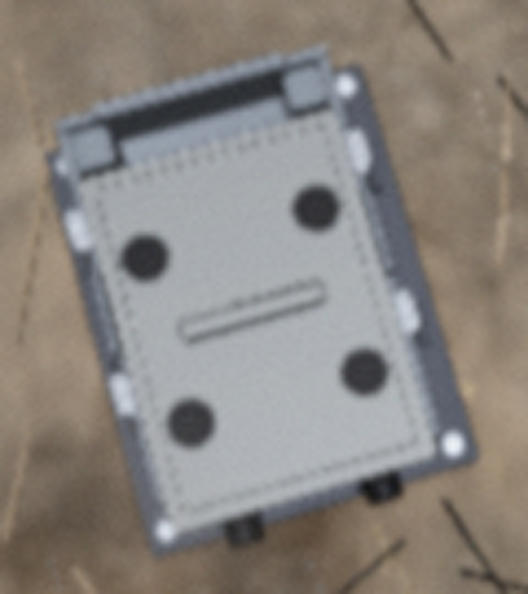

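View pics/scene0c.png

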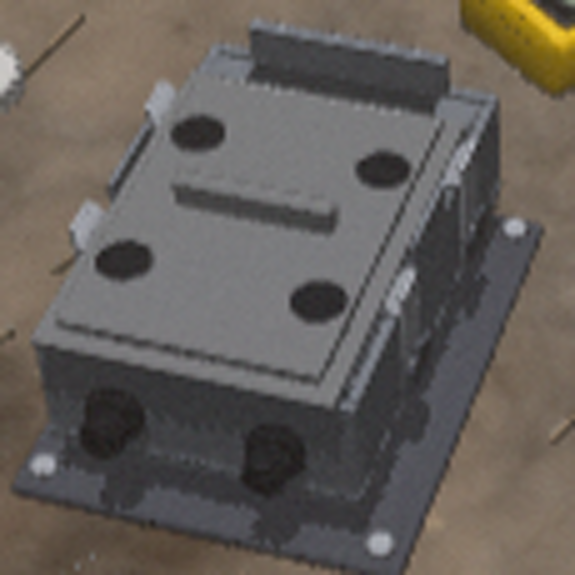

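```bash
cat > h.py <<'E'
import numpy as np
from rig import r, imaging
from scipy.spatial.transform import Rotation as Ro
from scipy.optimize import least_squares
def proj(n,X,wp=None):
    p=imaging.camera_params(n)
    if n=="wrist":
        T=np.eye(4);T[:3,:3]=Ro.from_rotvec(wp[1]).as_matrix();T[:3,3]=wp[0]
        M=np.linalg.inv(T@p["tool_from_camera"]);c=X@M[:3,:3].T+M[:3,3]
    else: c=X@p["R"].T+p["t"]
    u=c@p["mtx"].T; return u[:,:2]/u[:,2:]
PADS=np.array([[35,36],[35,-36],[-35,36],[-35,-36]])/1e3
def place(x,y,yaw,pts): 
    c,s=np.cos(yaw),np.sin(yaw)
    return np.c_[pts[:,0]*c-pts[:,1]*s+x, pts[:,0]*s+pts[:,1]*c+y, pts[:,2]]
E
python3 - <<'E'
from h import *
f=lambda P,s,o:(np.array(P)+.5)/s-.5+o
T=f([(145,258),(316,208),(191,423),(364,372)],4.4,(180,150))
S=f([(198,133),(383,169),(124,260),(318,301)],5,(195,170))
for cams in ("t","s","ts"):
  def res(v):
    X=place(v[0],v[1],v[2],np.c_[PADS,np.full(4,v[3])])
    o=[]
    if "t" in cams:o.append(proj("top",X)-T)
    if "s" in cams:o.append(proj("scene",X)-S)
    return np.concatenate(o).ravel()
  q=least_squares(res,[.5,.1,.3,.09]);print(cams,q.x,np.degrees(q.x[2]),np.abs(q.fun).max())
  def res2(v): return res([*v,.0935])
  q=least_squares(res2,[.5,.1,.3]);print(cams,q.x,np.abs(q.fun).max())
C=f([(78,230),(358,150),(122,395),(405,312)],4.4,(180,150))
def rc(v): return (proj("top",place(v[0],v[1],v[2],np.c_[np.array([[35,v[3]],[35,-v[3]],[-35,v[3]],[-35,-v[3]]]),np.full(4,91)]/1*np.array([1e-3,1e-3,1e-3])))-C).ravel()
q=least_squares(rc,[.5,.1,.3,57]);print("box",q.x,np.abs(q.fun).max())
E
```

```text
t [0.55696832 0.07345749 0.27782869 0.09237786] 15.918411620611133 0.06510001119102071
t [0.55678633 0.07336145 0.27782843] 0.07478252977807642
s [0.55614368 0.07255162 0.2797658  0.09196485] 16.029399661884508 0.09893708300575099
s [0.55489132 0.07148258 0.27974054] 0.10901086189764442
ts [0.55727723 0.07357201 0.27866667 0.09057167] 15.966423944941713 0.13411157019942266
ts [0.55619688 0.07273243 0.27863547] 0.7614669432344385
box [ 0.57516669  0.0788459   0.27449662 59.12774806] 0.12516412075822814
```

```bash
python3 -m inch '-1 7.19 -10.22 -0.5 0 0 -9.63; -1 7.19 -10.22 -0.5 0 0 -9.63; -1 7.19 -10.22 -0.5 0 0 -9.63; -1 7.19 -10.22 -0.5 0 0 -9.63; -1 7.19 -10.22 -0.5 0 0 -9.63; -1 7.19 -10.22 -0.5 0 0 -9.63; -1 7.19 -10.22 -0.5 0 0 -9.63; -1 7.19 -10.22 -0.5 0 0 -9.63; -1 7.19 -10.22 -0.5 0 0 -9.63; -1 7.19 -10.22 -0.5 0 0 -9.63; -1 7.19 -10.22 -0.5 0 0 -9.63; -1 7.19 -10.22 -1.2 0 0 -9.63' 20; python3 - <<'E'
from h import *
import cv2
s=r.observe(); print(s["tcp_pos"],s["ee_rot"],s["force"],s["joints"])
a=imaging.camera("wrist"); np.save("wp.npy",[s["tcp_pos"],s["ee_rot"]])
cv2.imwrite("pics/w1.png",a[:,:,::-1])
E
```

```text
clock: 1.6
tcp_pos: [0.529, 0.0645, 0.1729]
ee_rot: [1.891, 2.505, 0.003]
force: [0.3, 0.6, -0.3]
gripper_width: 0.0
grip_force: 0.0
[0.52897256 0.0644995  0.17294876] [1.89134962 2.50459374 0.00327282] [ 0.31819816  0.55307204 -0.33188903] [-1.24487313e-01 -1.09664903e-01 -2.21878010e-01  1.45486543e+00
  2.66387844e-04  1.16909400e+00]
```

View pics/w1.png

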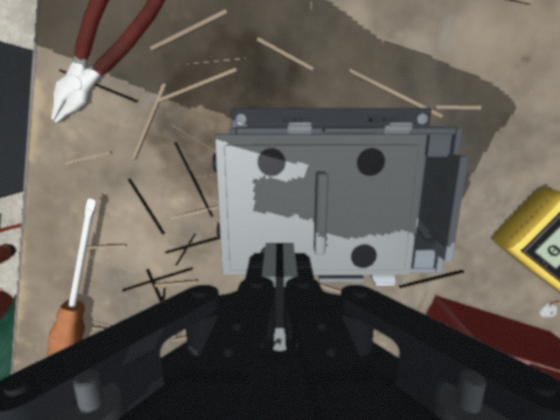

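```bash
python3 - <<'E'
from h import *
wp=np.load("wp.npy"); P=np.array([(371,161),(364,256),(271,161)])
def res(v): return (proj("wrist",place(v[0],v[1],v[2],np.c_[PADS[:3],np.full(3,.0925)]),wp)-P).ravel()
q=least_squares(res,[.5565,.073,.278]);print(q.x,q.fun.round(1))
R=Ro.from_rotvec(wp[1]).as_matrix();print(np.degrees(np.arctan2(R[1,1],R[0,1])),R[:,2])
c=np.array([.5565,.0728]);u=np.array([np.cos(.278),np.sin(.278)])
print("tcp rel cover",(wp[0][:2]-c)@u,(wp[0][:2]-c)@[-u[1],u[0]])
print(proj("wrist",wp[0][None],wp))
E
```

```text
[0.55866531 0.07452163 0.27682789] [-0.6  0.4 -0.6 -1.3  1.1  0.6]
15.883400996282782 [ 3.72208344e-03 -1.97295260e-04 -9.99993054e-01]
tcp rel cover -0.028748483896091644 -0.00042737149609408526
[[277.14283033 258.69046642]]
```

The wrist view agrees with the earlier fit to about 2 mm: pad1 (371,161), pad2 (364,256), pad3 (271,161), with the rib at column 321. The shut fingers stand behind the rib. I'll lower them and then push.

```bash
python3 -m inch '-1 0 0 -1 0 0 0; -1 0 0 -1.3 0 0 0; -1 0 0 -1.45 0 0 0; -1 0 0 -1.45 0 0 0; -1 0 0 -1.45 0 0 0'; python3 -m inch '-1 0.1 0.03 0 0 0 0; -1 0.2 0.06 0 0 0 0; -1 0.27 0.08 0 0 0 0; -1 0.33 0.095 0 0 0 0; -1 0.33 0.095 0 0 0 0'
```

```text
clock: 2.28
tcp_pos: [0.5284, 0.065, 0.1004]
ee_rot: [1.89, 2.507, 0.002]
force: [-0.1, -0.5, 1.3]
gripper_width: 0.0001
grip_force: 0.0
clock: 2.9
tcp_pos: [0.5442, 0.0698, 0.0988]
ee_rot: [-1.891, -2.508, -0.0]
force: [-0.4, 0.1, -0.2]
gripper_width: -0.0001
grip_force: 0.1
```

```bash
for i in 1 ; do python3 -m inch '-1 0.06 0.017 0 0 0 0; -1 0.12 0.034 0 0 0 0; -1 0.12 0.034 0 0 0 0'; python3 -m inch '-1 0.06 0.017 0 0 0 0; -1 0.12 0.034 0 0 0 0; -1 0.12 0.034 0 0 0 0';  done; python3 - <<'E'
from h import *
import cv2
s=r.observe(); print(s["tcp_pos"],s["force"])
a=imaging.camera("wrist"); np.save("wp.npy",[s["tcp_pos"],s["ee_rot"]])
cv2.imwrite("pics/w2.png",a[:,:,::-1])
E
```

```text
clock: 3.28
tcp_pos: [0.5502, 0.0715, 0.0988]
ee_rot: [1.891, 2.508, 0.0]
force: [0.3, -0.3, -0.3]
gripper_width: -0.0002
grip_force: 0.1
clock: 3.65
tcp_pos: [0.5562, 0.0732, 0.0988]
ee_rot: [1.891, 2.508, 0.0]
force: [0.4, 0.3, -0.1]
gripper_width: -0.0001
grip_force: 0.1
[0.55622193 0.07323147 0.09881247] [ 0.36075211  0.3040946  -0.09040786]
```

View pics/w2.png

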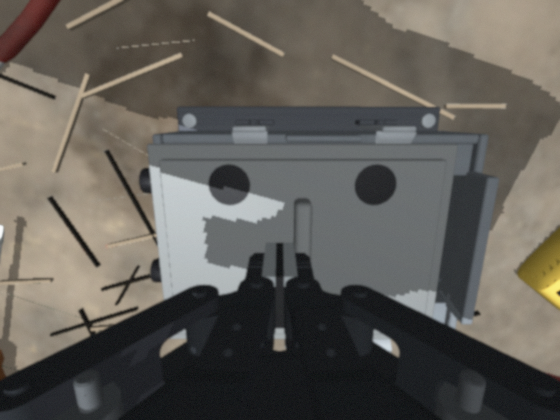

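The fingers are at the rib (column 303), and there is still a gap to the stop (cover edge about column 455, stop about column 470). I'll keep pushing until the force rises.

```bash
python3 - <<'E'
from h import *
wp=np.load("wp.npy"); P=np.array([(376,184),(229,184)])
def res(v): return (proj("wrist",place(v[0],v[1],.278,np.c_[PADS[[0,2]],np.full(2,.0925)]),wp)-P).ravel()
q=least_squares(res,[.5565,.073]);print(q.x,q.fun.round(1))
E
for i in 1 2 ; do :; done
python3 -m inch '-1 0.06 0.017 0 0 0 0; -1 0.1 0.029 0 0 0 0; -1 0.1 0.029 0 0 0 0'
python3 -m inch '-1 0.04 0.011 0 0 0 0; -1 0.06 0.017 0 0 0 0; -1 0.06 0.017 0 0 0 0'
```

```text
[0.56796576 0.07717286] [-1.4 -0.1  1.4 -0. ]
clock: 4.08
tcp_pos: [0.5612, 0.0747, 0.0988]
ee_rot: [1.891, 2.508, 0.0]
force: [0.4, -0.1, -0.3]
gripper_width: 0.0001
grip_force: 0.1
clock: 4.45
tcp_pos: [0.5641, 0.0755, 0.0989]
ee_rot: [1.891, 2.508, 0.0]
force: [-1.1, 0.1, 0.4]
gripper_width: -0.0001
grip_force: 0.1
```

```bash
python3 -m inch '-1 0.02 0.006 0 0 0 0; -1 0.03 0.009 0 0 0 0; -1 0.03 0.009 0 0 0 0'
python3 -m inch '-1 0.02 0.006 0 0 0 0; -1 0.03 0.009 0 0 0 0; -1 0.03 0.009 0 0 0 0'
```

```text
clock: 4.82
tcp_pos: [0.5656, 0.0759, 0.0988]
ee_rot: [1.891, 2.508, 0.0]
force: [-0.2, 0.6, -0.2]
gripper_width: 0.0001
grip_force: 0.1
clock: 5.2
tcp_pos: [0.5671, 0.0764, 0.0988]
ee_rot: [1.891, 2.508, 0.0]
force: [0.4, -0.1, 0.5]
gripper_width: 0.0003
grip_force: 0.1
```

```bash
for f in 1; do
python3 -m inch '-1 0.02 0.006 0 0 0 0; -1 0.03 0.009 0 0 0 0; -1 0.03 0.009 0 0 0 0'
python3 -m inch '-1 0.02 0.006 0 0 0 0; -1 0.03 0.009 0 0 0 0; -1 0.03 0.009 0 0 0 0'; done; python3 - <<'E'
from h import *
import cv2
s=r.observe(); print(s["tcp_pos"],s["force"])
a=imaging.camera("wrist"); np.save("wp.npy",[s["tcp_pos"],s["ee_rot"]])
b=imaging.camera("top")[150:285,180:300]
w=a[60:330,140:510]
im=np.full((594,528+0,3),0,np.uint8)
b=cv2.resize(b,None,fx=3,fy=3,interpolation=cv2.INTER_CUBIC)
w=cv2.resize(w,None,fx=1.15,fy=1.5,interpolation=cv2.INTER_CUBIC)
c=np.zeros((405,800,3),np.uint8); c[:,:360]=b; c[:405,362:362+min(w.shape[1],438)]=w[:405,:438]
cv2.imwrite("pics/w3.png",c[:,:,::-1])
E
```

```text
clock: 5.58
tcp_pos: [0.5677, 0.0766, 0.0984]
ee_rot: [-1.891, -2.507, 0.002]
force: [-4.8, -1.2, 0.3]
gripper_width: -0.0001
grip_force: 2.8
clock: 5.95
tcp_pos: [0.5679, 0.0768, 0.0979]
ee_rot: [-1.89, -2.506, 0.006]
force: [-9.4, -4.2, 2.0]
gripper_width: -0.0001
grip_force: 5.5
[0.56791036 0.07680078 0.09790329] [-9.42013876 -4.19631807  1.97698087]
```

View pics/w3.png

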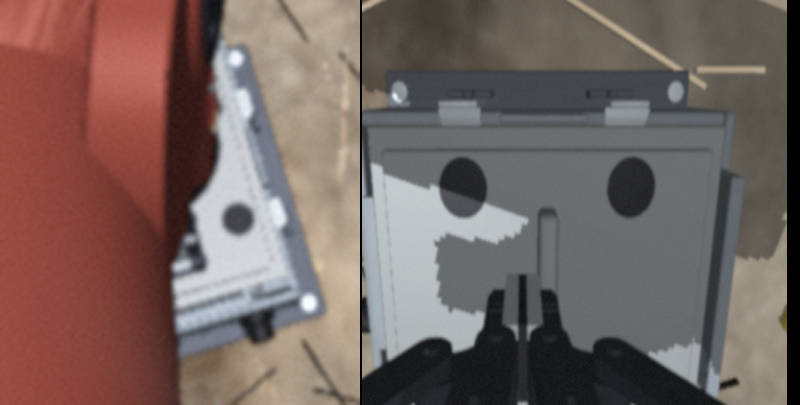

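The force reached 9–10 N against the stop with the TCP held, and the picture shows the cover edge at the stop. The cover has met it. Next I back off, lift and go to pad1.

```bash
python3 -m inch '-1 -0.1 -0.03 0 0 0 0; -1 -0.1 -0.03 0.4 0 0 0; -1 -0.1 -0.03 0.8 0 0 0; -1 0.64 0.94 0.8 0 0 0; -1 0.64 0.94 0.8 0 0 0; -1 0.64 0.94 0.2 0 0 0; -1 0.64 0.94 0.1 0 0 0; -1 0.64 0.94 0.1 0 0 0'
python3 - <<'E'
from h import *
import cv2
s=r.observe(); print(s["tcp_pos"],s["force"])
a=imaging.camera("wrist")[60:360,120:520]
b=imaging.camera("scene")[150:285,185:320]
c=np.zeros((540,800,3),np.uint8); c[:400,:400]=cv2.resize(b,(400,400),interpolation=cv2.INTER_CUBIC);c[:300,400:]=a
cv2.imwrite("pics/w4.png",c[:,:,::-1])
E
```

```text
clock: 7.05
tcp_pos: [0.6021, 0.124, 0.1049]
ee_rot: [1.892, 2.508, 0.001]
force: [-0.2, -0.5, 1.1]
gripper_width: 0.0
grip_force: 0.0
[0.60210204 0.12401646 0.10488554] [-0.22775485 -0.54596055  1.08669542]
```

View pics/w4.png

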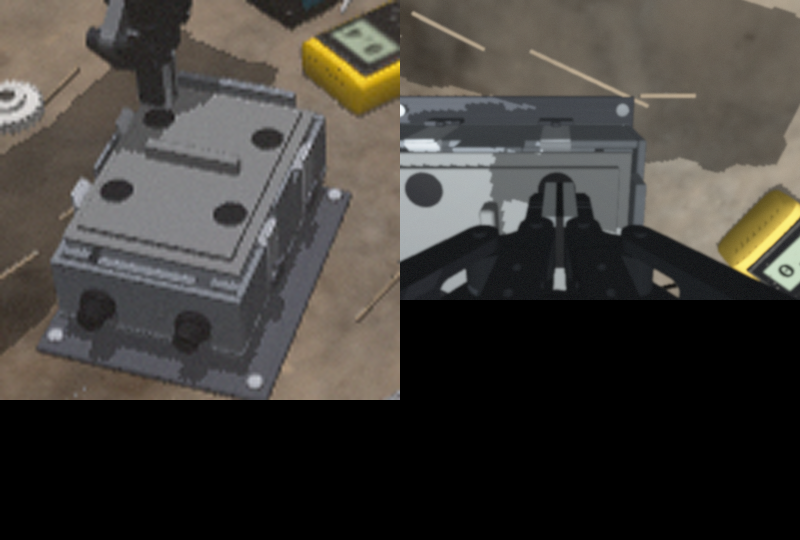

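The tip stands over pad1 (disc at crop (558,180) under the fingers), and the cover lies up against the stop with the lip showing in front. I'll press pad1 in small steps.

```bash
python3 -m inch '-1 0 0 -0.1 0 0 0; -1 0 0 -0.18 0 0 0; -1 0 0 -0.18 0 0 0'|egrep 'tcp|force:'|grep -v grip
for k in 1; do python3 -m inch '-1 0 0 -0.06 0 0 0; -1 0 0 -0.06 0 0 0'|egrep 'tcp|force:'|grep -v grip; python3 -m inch '-1 0 0 -0.06 0 0 0; -1 0 0 -0.06 0 0 0'|egrep 'tcp|force:'|grep -v grip; done
```

```text
tcp_pos: [0.6017, 0.1243, 0.0943]
force: [0.5, 0.4, -0.1]
tcp_pos: [0.6022, 0.1242, 0.0919]
force: [-0.1, -1.8, 2.6]
tcp_pos: [0.6025, 0.124, 0.0892]
force: [1.2, -2.3, 5.4]
```

```bash

python3 -m inch '-1 0 0 -0.06 0 0 0; -1 0 0 -0.06 0 0 0'|egrep 'tcp|force:'|grep -v grip; python3 -m inch '-1 0 0 -0.06 0 0 0; -1 0 0 -0.06 0 0 0'|egrep 'tcp|force:'|grep -v grip
```

```text
tcp_pos: [0.6028, 0.1238, 0.0867]
force: [0.7, -2.7, 8.1]
tcp_pos: [0.6031, 0.124, 0.0839]
force: [0.8, -1.4, 7.3]
```

```bash

python3 -m inch '-1 0 0 -0.05 0 0 0; -1 0 0 -0.05 0 0 0'|egrep 'tcp|force:'|grep -v grip
```

```text
tcp_pos: [0.6032, 0.124, 0.0818]
force: [0.7, -1.7, 11.2]
```

```bash

python3 -m inch '-1 0 0 -0.05 0 0 0; -1 0 0 -0.05 0 0 0'|egrep 'tcp|force:'|grep -v grip;python3 -m inch '-1 0 0 -0.04 0 0 0; -1 0 0 -0.04 0 0 0'|egrep 'tcp|force:'|grep -v grip
```

```text
tcp_pos: [0.6032, 0.124, 0.0798]
force: [-1.5, -1.9, 13.8]
tcp_pos: [0.6033, 0.124, 0.0781]
force: [-2.3, -3.4, 15.4]
```

```bash

python3 -m inch '-1 0 0 -0.04 0 0 0; -1 0 0 -0.04 0 0 0'|egrep 'tcp|force:'|grep -v grip;python3 -m inch '-1 0 0 0.4 0 0 0; -1 0 0 0.8 0 0 0; -1 0.395 -1.385 0.8 0 0 0;  -1 0.395 -1.385 0.8 0 0 0;  -1 0.395 -1.385 0.48 0 0 0;  -1 0.395 -1.385 0.48 0 0 0; -1 0.395 -1.385 0.48 0 0 0'|egrep 'tcp|force:'|grep -v grip
```

```text
tcp_pos: [0.6033, 0.124, 0.0765]
force: [-2.8, -2.1, 18.7]
tcp_pos: [0.6211, 0.0561, 0.0974]
force: [-0.3, 1.1, 0.2]
```

```bash

python3 -m inch '-1 0 0 -0.1 0 0 0; -1 0 0 -0.14 0 0 0'|egrep 'tcp|force:'|grep -v grip;python3 -m inch '-1 0 0 -0.08 0 0 0; -1 0 0 -0.08 0 0 0'|egrep 'tcp|force:'|grep -v grip
```

```text
tcp_pos: [0.622, 0.0556, 0.0911]
force: [-1.3, 2.4, 4.8]
tcp_pos: [0.6223, 0.0557, 0.0876]
force: [-0.6, 3.1, 6.3]
```

```bash

python3 -m inch '-1 0 0 -0.06 0 0 0; -1 0 0 -0.06 0 0 0'|egrep 'tcp|force:'|grep -v grip;python3 -m inch '-1 0 0 -0.06 0 0 0; -1 0 0 -0.06 0 0 0'|egrep 'tcp|force:'|grep -v grip
```

```text
tcp_pos: [0.6225, 0.0558, 0.0851]
force: [-1.2, 3.9, 9.0]
tcp_pos: [0.6226, 0.0557, 0.0822]
force: [-0.0, 2.4, 9.7]
```

```bash

python3 -m inch '-1 0 0 -0.06 0 0 0; -1 0 0 -0.06 0 0 0'|egrep 'tcp|force:'|grep -v grip;python3 -m inch '-1 0 0 -0.04 0 0 0; -1 0 0 -0.04 0 0 0'|egrep 'tcp|force:'|grep -v grip
```

```text
tcp_pos: [0.6226, 0.0557, 0.0797]
force: [-2.6, 3.8, 12.7]
tcp_pos: [0.6227, 0.0557, 0.0781]
force: [-4.9, 3.3, 16.4]
```

```bash

python3 -m inch '-1 0 0 -0.02 0 0 0; -1 0 0 -0.02 0 0 0; -1 0 0 0.5 0 0 0; -1 0 0 0.9 0 0 0; -1 -1.346 -0.384 0.9 0 0 0; -1 -1.346 -0.384 0.9 0 0 0; -1 -1.346 -0.384 0.44 0 0 0; -1 -1.346 -0.384 0.44 0 0 0; -1 -1.346 -0.384 0.44 0 0 0'|egrep 'tcp|force:'|grep -v grip
python3 -m inch '-1 0 0 -0.08 0 0 0; -1 0 0 -0.12 0 0 0'|egrep 'tcp|force:'|grep -v grip;python3 -m inch '-1 0 0 -0.06 0 0 0; -1 0 0 -0.06 0 0 0'|egrep 'tcp|force:'|grep -v grip
```

```text
tcp_pos: [0.5551, 0.0358, 0.0987]
force: [-0.6, -0.3, 0.0]
tcp_pos: [0.555, 0.0358, 0.0922]
force: [0.2, -0.2, 2.4]
tcp_pos: [0.5549, 0.0359, 0.0893]
force: [1.0, 0.2, 5.1]
```

```bash

python3 -m inch '-1 0 0 -0.06 0 0 0; -1 0 0 -0.06 0 0 0'|egrep 'tcp|force:'|grep -v grip;python3 -m inch '-1 0 0 -0.06 0 0 0; -1 0 0 -0.06 0 0 0'|egrep 'tcp|force:'|grep -v grip
```

```text
tcp_pos: [0.555, 0.036, 0.0867]
force: [-0.6, 1.8, 7.9]
tcp_pos: [0.555, 0.0357, 0.0834]
force: [1.6, 0.6, 5.5]
```

```bash

python3 -m inch '-1 0 0 -0.06 0 0 0; -1 0 0 -0.06 0 0 0'|egrep 'tcp|force:'|grep -v grip;python3 -m inch '-1 0 0 -0.06 0 0 0; -1 0 0 -0.06 0 0 0'|egrep 'tcp|force:'|grep -v grip
```

```text
tcp_pos: [0.5552, 0.0357, 0.0809]
force: [-1.4, -0.3, 10.1]
tcp_pos: [0.5552, 0.0357, 0.0783]
force: [-2.5, -0.1, 13.9]
```

```bash

python3 -m inch '-1 0 0 -0.05 0 0 0; -1 0 0 -0.05 0 0 0'|egrep 'tcp|force:'|grep -v grip;python3 -m inch '-1 0 0 -0.03 0 0 0; -1 0 0 -0.03 0 0 0'|egrep 'tcp|force:'|grep -v grip
```

```text
tcp_pos: [0.5552, 0.0357, 0.0762]
force: [-3.6, 0.2, 16.3]
tcp_pos: [0.5553, 0.0357, 0.075]
force: [-4.8, 0.8, 18.3]
```

```bash

python3 -m inch '-1 0 0 0.4 0 0 0; -1 0 0 0.8 0 0 0; -1 -0.395 1.385 0.8 0 0 0; -1 -0.395 1.385 0.8 0 0 0; -1 -0.395 1.385 0.5 0 0 0; -1 -0.395 1.385 0.5 0 0 0; -1 -0.395 1.385 0.5 0 0 0'|egrep 'tcp|force:'|grep -v grip
python3 -m inch '-1 0 0 -0.08 0 0 0; -1 0 0 -0.12 0 0 0'|egrep 'tcp|force:'|grep -v grip;python3 -m inch '-1 0 0 -0.06 0 0 0; -1 0 0 -0.06 0 0 0'|egrep 'tcp|force:'|grep -v grip
```

```text
tcp_pos: [0.5347, 0.1042, 0.0974]
force: [0.2, 0.7, 0.5]
tcp_pos: [0.5347, 0.1047, 0.0916]
force: [0.2, -1.2, 0.6]
tcp_pos: [0.5349, 0.1049, 0.089]
force: [-0.7, -0.5, 3.7]
```

```bash

python3 -m inch '-1 0 0 -0.06 0 0 0; -1 0 0 -0.06 0 0 0'|egrep 'tcp|force:'|grep -v grip;python3 -m inch '-1 0 0 -0.06 0 0 0; -1 0 0 -0.06 0 0 0'|egrep 'tcp|force:'|grep -v grip
```

```text
tcp_pos: [0.5351, 0.105, 0.0865]
force: [-1.7, -1.4, 6.1]
tcp_pos: [0.5354, 0.1051, 0.084]
force: [-1.9, -0.9, 11.3]
```

```bash

python3 -m inch '-1 0 0 -0.05 0 0 0; -1 0 0 -0.05 0 0 0'|egrep 'tcp|force:'|grep -v grip;python3 -m inch '-1 0 0 -0.04 0 0 0; -1 0 0 -0.04 0 0 0'|egrep 'tcp|force:'|grep -v grip
```

```text
tcp_pos: [0.5355, 0.1052, 0.0818]
force: [-3.4, -0.5, 12.2]
tcp_pos: [0.5356, 0.1052, 0.0802]
force: [-3.1, -0.3, 15.0]
```

```bash

python3 -m inch '-1 0 0 -0.04 0 0 0; -1 0 0 -0.04 0 0 0'|egrep 'tcp|force:'|grep -v grip;python3 -m inch '-1 0 0 -0.04 0 0 0; -1 0 0 -0.04 0 0 0'|egrep 'tcp|force:'|grep -v grip
```

```text
tcp_pos: [0.5357, 0.1054, 0.0779]
force: [-2.5, 0.2, 12.3]
tcp_pos: [0.5357, 0.1054, 0.0762]
force: [-3.0, 1.0, 15.3]
```

```bash

python3 -m inch '-1 0 0 -0.04 0 0 0; -1 0 0 -0.04 0 0 0'|egrep 'tcp|force:'|grep -v grip; python3 -m inch '-1 0 0 0.5 0 0 0; -1 0 0 0.95 0 0 0; -1 1.346 0.384 0.95 0 0 0; -1 1.346 0.384 0.95 0 0 0; -1 1.346 0.384 0.4 0 0 0; -1 1.346 0.384 0.4 0 0 0; -1 1.346 0.384 0.4 0 0 0'|egrep 'tcp|force:'|grep -v grip
python3 -m inch '-1 0 0 -0.08 0 0 0; -1 0 0 -0.12 0 0 0'|egrep 'tcp|force:'|grep -v grip;python3 -m inch '-1 0 0 -0.08 0 0 0; -1 0 0 -0.08 0 0 0'|egrep 'tcp|force:'|grep -v grip
```

```text
tcp_pos: [0.5357, 0.1054, 0.0745]
force: [-3.8, 0.9, 17.6]
tcp_pos: [0.6019, 0.1243, 0.0932]
force: [-0.1, 0.5, 0.5]
tcp_pos: [0.6022, 0.1243, 0.0869]
force: [0.2, 0.0, 0.4]
tcp_pos: [0.6023, 0.1243, 0.0827]
force: [-0.6, 0.4, 4.6]
```

```bash

python3 -m inch '-1 0 0 -0.06 0 0 0; -1 0 0 -0.06 0 0 0'|egrep 'tcp|force:'|grep -v grip;python3 -m inch '-1 0 0 -0.06 0 0 0; -1 0 0 -0.06 0 0 0'|egrep 'tcp|force:'|grep -v grip
```

```text
tcp_pos: [0.6024, 0.1243, 0.0802]
force: [-3.0, -0.7, 7.7]
tcp_pos: [0.6024, 0.1243, 0.0777]
force: [-3.5, -0.5, 11.9]
```

```bash

python3 -m inch '-1 0 0 -0.06 0 0 0; -1 0 0 -0.06 0 0 0'|egrep 'tcp|force:'|grep -v grip;python3 -m inch '-1 0 0 -0.04 0 0 0; -1 0 0 -0.04 0 0 0'|egrep 'tcp|force:'|grep -v grip
python3 -m inch '-1 0 0 0.4 0 0 0; -1 0 0 0.8 0 0 0; -1 0.395 -1.385 0.8 0 0 0;  -1 0.395 -1.385 0.8 0 0 0;  -1 0.395 -1.385 0.4 0 0 0;  -1 0.395 -1.385 0.4 0 0 0; -1 0.395 -1.385 0.4 0 0 0'|egrep 'tcp|force:'|grep -v grip
```

```text
tcp_pos: [0.6024, 0.1243, 0.0752]
force: [-5.3, -0.8, 16.3]
tcp_pos: [0.6025, 0.1243, 0.0736]
force: [-7.5, -0.3, 18.4]
tcp_pos: [0.6211, 0.0561, 0.0908]
force: [-0.6, 0.4, 0.3]
```

```bash

python3 -m inch '-1 0 0 -0.08 0 0 0; -1 0 0 -0.08 0 0 0'|egrep 'tcp|force:'|grep -v grip;python3 -m inch '-1 0 0 -0.06 0 0 0; -1 0 0 -0.06 0 0 0'|egrep 'tcp|force:'|grep -v grip
```

```text
tcp_pos: [0.6216, 0.0554, 0.0872]
force: [0.4, 0.0, 0.1]
tcp_pos: [0.622, 0.0552, 0.0845]
force: [0.5, 0.7, 2.3]
```

```bash

python3 -m inch '-1 0 0 -0.08 0 0 0; -1 0 0 -0.08 0 0 0'|egrep 'tcp|force:'|grep -v grip;python3 -m inch '-1 0 0 -0.08 0 0 0; -1 0 0 -0.08 0 0 0'|egrep 'tcp|force:'|grep -v grip
```

```text
tcp_pos: [0.6221, 0.0551, 0.081]
force: [-2.1, 1.5, 7.3]
tcp_pos: [0.6222, 0.0551, 0.0777]
force: [-4.2, 0.5, 12.0]
```

```bash

python3 -m inch '-1 0 0 -0.06 0 0 0; -1 0 0 -0.06 0 0 0'|egrep 'tcp|force:'|grep -v grip;python3 -m inch '-1 0 0 -0.03 0 0 0; -1 0 0 -0.03 0 0 0'|egrep 'tcp|force:'|grep -v grip
```

```text
tcp_pos: [0.6222, 0.0552, 0.0752]
force: [-6.9, 0.8, 16.4]
tcp_pos: [0.6222, 0.0551, 0.0741]
force: [-7.6, 0.5, 16.5]
```

```bash

python3 -m inch '-1 0 0 0.5 0 0 0; -1 0 0 0.95 0 0 0; -1 -1.346 -0.384 0.95 0 0 0; -1 -1.346 -0.384 0.95 0 0 0; -1 -1.346 -0.384 0.38 0 0 0; -1 -1.346 -0.384 0.38 0 0 0; -1 -1.346 -0.384 0.38 0 0 0'|egrep 'tcp|force:'|grep -v grip
python3 -m inch '-1 0 0 -0.08 0 0 0; -1 0 0 -0.08 0 0 0'|egrep 'tcp|force:'|grep -v grip;python3 -m inch '-1 0 0 -0.08 0 0 0; -1 0 0 -0.08 0 0 0'|egrep 'tcp|force:'|grep -v grip
```

```text
tcp_pos: [0.555, 0.0358, 0.0917]
force: [0.2, -0.8, -0.3]
tcp_pos: [0.5547, 0.0358, 0.087]
force: [-0.0, 0.1, 0.1]
tcp_pos: [0.555, 0.0358, 0.0832]
force: [0.7, -0.2, 3.5]
```

```bash

python3 -m inch '-1 0 0 -0.06 0 0 0; -1 0 0 -0.06 0 0 0'|egrep 'tcp|force:'|grep -v grip;python3 -m inch '-1 0 0 -0.06 0 0 0; -1 0 0 -0.06 0 0 0'|egrep 'tcp|force:'|grep -v grip
```

```text
tcp_pos: [0.555, 0.0358, 0.0807]
force: [-0.7, 0.1, 7.9]
tcp_pos: [0.5551, 0.0358, 0.0781]
force: [-3.2, 1.5, 11.6]
```

```bash

python3 -m inch '-1 0 0 -0.06 0 0 0; -1 0 0 -0.1 0 0 0; -1 0 0 -0.1 0 0 0'|egrep 'tcp|force:'|grep -v grip
python3 -m inch '-1 0 0 0.4 0 0 0; -1 0 0 0.75 0 0 0; -1 -0.395 1.385 0.75 0 0 0; -1 -0.395 1.385 0.75 0 0 0; -1 -0.395 1.385 0.4 0 0 0; -1 -0.395 1.385 0.4 0 0 0; -1 -0.395 1.385 0.3 0 0 0; -1 -0.395 1.385 0.3 0 0 0'|egrep 'tcp|force:'|grep -v grip
python3 -m inch '-1 0 0 -0.08 0 0 0; -1 0 0 -0.08 0 0 0'|egrep 'tcp|force:'|grep -v grip;python3 -m inch '-1 0 0 -0.08 0 0 0; -1 0 0 -0.08 0 0 0'|egrep 'tcp|force:'|grep -v grip
```

```text
tcp_pos: [0.5551, 0.0358, 0.0739]
force: [-6.0, 0.7, 18.4]
tcp_pos: [0.5347, 0.1044, 0.0864]
force: [-0.1, -0.4, -0.8]
tcp_pos: [0.5351, 0.1046, 0.0832]
force: [-0.2, -2.8, 3.8]
tcp_pos: [0.5352, 0.1047, 0.0798]
force: [-1.8, -3.2, 9.1]
```

```bash

python3 -m inch '-1 0 0 -0.06 0 0 0; -1 0 0 -0.12 0 0 0; -1 0 0 -0.12 0 0 0'|egrep 'tcp|force:'|grep -v grip
python3 -m inch '-1 0 0 0.6 0 0 0; -1 0 0 1.6 0 0 0; -1 0 2 2.2 0 0 0; -1 -1 4 2.2 0 0 0; -1 -1 5 2.2 0 0 0; -1 -1 5 2.2 0 0 0; -1 -1 5 2.2 0 0 0; -1 -1 5 2.2 0 0 0'
python3 - <<'E'
from h import *
import cv2
a=imaging.camera("scene")[165:285,195:310]
b=imaging.camera("top")[150:285,180:300]
c=np.zeros((450,800,3),np.uint8); c[:417,:400]=cv2.resize(a,(400,417),interpolation=cv2.INTER_CUBIC);c[:450,400:]=cv2.resize(b,(400,450),interpolation=cv2.INTER_CUBIC)
cv2.imwrite("pics/f.png",c[:,:,::-1])
E
```

```text
tcp_pos: [0.5353, 0.1047, 0.0747]
force: [-5.8, -2.7, 16.3]
clock: 28.02
tcp_pos: [0.4844, 0.3554, 0.1825]
ee_rot: [-1.89, -2.51, 0.001]
force: [1.0, -1.0, -0.0]
gripper_width: -0.0002
grip_force: 0.0
```

View pics/f.png

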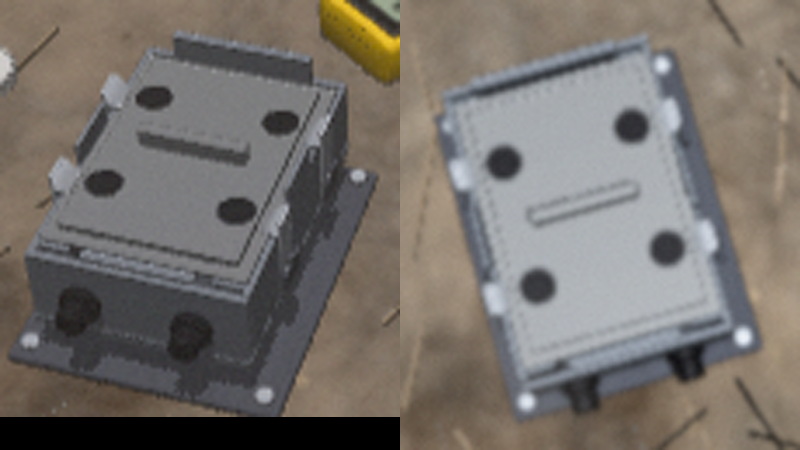

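The final view shows the cover inside both stop and lip, with all four catches standing over its edges. One last check: the pad heights by triangulation.

```bash
python3 - <<'E'
from h import *
S=(np.array([(154,97),(281,122),(104,183),(236,211)])+.5)/np.array([400/115,417/120])-.5+[195,165]
T=(np.array([(104,162),(232,126),(138,286),(267,248)])+.5)/(10/3)-.5+[180,150]
for i in range(4):
  f=lambda X:np.r_[proj("scene",X[None])[0]-S[i],proj("top",X[None])[0]-T[i]]
  q=least_squares(f,[.57,.08,.085]);print(q.x.round(4),q.fun.round(2))
E
```

```text
[0.6009 0.1225 0.083 ] [ 0.11 -0.02 -0.08  0.07]
[0.6203 0.0528 0.0831] [-0.07  0.01  0.05 -0.05]
[0.5329 0.1032 0.0829] [ 0.04 -0.01 -0.03  0.03]
[0.5527 0.0342 0.0826] [ 0.03 -0.01 -0.02  0.02]
```

All four pads are level within 0.5 mm and have dropped about 7.6 mm, so the cover is home.

```bash
python3 -c "
from rig import r
print(r.close_job())"
```

```text
the job is handed in; nothing more can be done
None
```

The cover was slid back against the end stop and pressed home in two rounds; all four corners sit level and fully down, the highest press force read was about 19 N, and the job was handed in at about 28 s.

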